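Lock the filler cap on the varnish pressure pot

ROBOT

A 6-joint arm with a two-finger parallel gripper is mounted at the origin on the work surface. World frame = base frame: x ahead of the robot, y to its left, z up, the work surface at z = 0. Lengths are in mm, angles in rad, forces in N, time in s.
With the tool pointing down it reaches from about 275 to 1000 mm from the base axis. Payload 8.4 kg.
Tool frame: the origin (TCP) lies between the finger pads; the fingertips stand r.finger_overhang ahead of it and the grasp point (between the pads) is the TCP (r.finger_overhang is the distance from the TCP to the fingertips, in mm); z points along the fingers, y is the line along which they close (so a half turn about z gives the same grasp; the last joint's range is limited). The gripper opens to 85 mm and grips with 20 to 120 N. Pads are 22 mm wide; open, the fingers measure 114 mm over their backs; the gripper's body (76 mm by 85 mm) begins 54 mm behind the grasp point. The pads swing forward as they close: fully open they stand 13 mm farther back than shut.
Start: joints at [1.137, 0.353, 1.633, -0, 1.155, -0.002], TCP at [261.565, 567.637, 250.281] pointing down, gripper open.
Joint ranges: [-2.63, 2.63], [-0.92, 2.1], [0.06, 2.66], [-1.3, 4.44], [0, 2.69], [-3.02, 3.02]. Speed limits (rad/s): [2.22, 2.22, 2.79, 3.14, 3.14, 3.14].

INTERFACE

Orientations are given as [roll, pitch, yaw] about the fixed x, y, z axes, in that order (R = Rz(yaw) Ry(pitch) Rx(roll)).
In Python, from rig import r, cams, sign_off gives the robot as it stands.
- The arm moves only by the shell command python3 -m crank 'ROWS' [FORCE]. ROWS is JSON, a list of rows, each a list of 7 numbers: the shift along the tool's x, y, z in m, then the turn, a rotation vector about the tool's x, y, z in rad, then the closure, from 0 (fully open) to 1 (shut). In form: [[dx, dy, dz, ax, ay, az, gripper], ...]. A call has 1 to 5 rows; each row is the pose to reach, as a shift and turn from the pose commanded when the call began, along the tool's axes at that moment; what a row does not reach only later rows make up. A row lasts 1/10 s, in which the tool goes at most 50 mm and 8.59 degrees, less where a joint would pass 70% of its speed; a pose out of reach is approached as far as the arm can. A call with a gripper value outside its range is refused whole. The fingers move at their own pace and stop on an object; FORCE is the grip in N (left out, the last holds). Time passes only in rows, so rows that repeat a pose let the fingers close. It gives the time, the measured TCP pose, the force, the opening and the grip force at its end, in the units of the state.
- r.sense(): the state, without advancing time (a new reading comes with each control period).
- cams.grab_frame(name): name is "scene" or "top"; returns a dict with "image" (420x560x3 uint8, red, green, blue), "fx", "fy", "cx", "cy" (pixels), "position" and "orientation" of the camera in the world. Camera axes: x right, y down, z forward; pixel columns grow to the right and rows downward; lengths in mm; the calibration is good to about 2 mm. A picture is of the moment at which its call begins. There is no depth.
- sign_off(): hands the job in; it is judged then, once.
The state is a dict: "clock": time; "qpos": joint angles; "qvel": joint speeds; "joint_efforts": joint torques, N m; "eef_pos": TCP position; "tcp_rot": TCP orientation; "contact_force": force on the tool from outside, world axes, zero at the start; "wrist_torque": the same for the moment, N m; "opening": opening from 0.0 (shut) to 1.0 (fully open); "grasp_force": force on a finger pad.
Only numpy, scipy, OpenCV 4.12 (cv2) and the standard library are available. Lean on these libraries where they do the work, as an engineer would, in place of code of your own. Each camera call takes 0.05 s, during which the arm holds its last target. There are 200 camera calls.

TASK

Close the green pressure pot: take the red-winged filler cap from its wooden stand, put its lugs into the slot of the pot's mouth, push it down against the spring, turn it a quarter turn so that it locks, and let go. Leave the black-winged cap on its stand.

Things in the scene. Friction and masses are not known exactly. Their poses are not given: they have to be found in the camera images.
- red_cap: Bayonet cap, 150 g, upright on a stand. Origin: centre of its foot (9 mm above the table on the stand), z up. Up from the foot: steel lug bar 52 (x) by 8 (y), 8 high; stem dia 14 to 25 mm; disc dia 60, 25 to 31 mm; red grip wing 46 (x) by 14 thick (y), 31 to 65 mm, parallel to the lugs: grip it across y, fingertips just above the disc. A half turn about z leaves it the same.
- pot: Green pressure pot fixed to the table, dia 140 mm, aluminium neck dia 72 mm from 92 mm up to the mouth at 130 mm. Origin: centre of its underside, z up. The entry slot in the mouth runs along x: 62 (x) by 20 mm (y), so the cap's x goes along the pot's x, either way round. White marks on the neck at the slot's ends (x), red marks at the locked direction (y).
- pot_mouth (a point): Centre of the mouth, at the neck's top face. 8 mm below is a sprung plunger (2 N, 12 N at the bottom). The cap turns, either way, only with its foot 18 to 25 mm below here (at 25 its disc meets the neck): push to about 22, turn 90 deg (within 15), then let the spring lift the lugs into pockets: locked, foot 13 mm below here, lugs along the pot's y, disc 12 mm above the neck.
- black_cap: Bystander: a cap for another pot, same disc and a wing of the same size but black, with a plain round plug of 24 mm below; on the other wooden stand. Same origin and heights as the red cap. Which of the two stands is which varies.
There are look-alikes about, which are no part of the job. Leave any blue or turquoise look-alike of the red_cap alone.

How it is judged (in metres and radians):
At the end, for the whole second after the job is handed in: The red cap is locked in the pot's mouth and at rest: within 12 mm of its centre, upright within 7 degrees, its lug bar within 24 degrees of the pot's y axis, and its foot 10.5 to 16 mm below the mouth (sprung up into the pockets) (horizontal distance between red_cap and pot_mouth below 0.012 m and z of red_cap in the frame of pot_mouth between -0.016 and -0.0105 m and angle between the x axis of red_cap and the y axis of pot, either way round below 0.42 rad and angle between red_cap's own z axis and vertical below 0.12 rad and linear speed of red_cap below 0.02 m/s); the robot touches nothing.
It fails at once if the black cap was moved more than 30 mm (distance of black_cap from where it was at the start of the episode above 0.03 m).
It also fails if it takes over 51 s, if anything falls off the work surface, if the arm or the gripper's body presses on something with over 40 N, if the wrist force passes 120 N, or if a joint passes its speed limit or range.

## Working session

There is one attempt and no reset: what is moved stays moved. The work goes in short steps, Python scripts to look and compute and a shell command to move; the robot and the scene stay as the last step left them, time stands still between calls to the robot, and variables do not carry over. Pictures are saved under pics/ and viewed, at most 10 in all, crops included, and the job is handed in when it is done.

```bash
mkdir -p pics; ls; python3 - <<'E'
from rig import r,cams
import cv2,numpy as np
print(r.sense(), r.finger_overhang)
for n in("scene","top"):
    f=cams.grab_frame(n); cv2.imwrite(f"pics/{n}0.png",f["image"][:,:,::-1]); print({k:v for k,v in f.items() if k!="image"})
E
```

```text
pics
{'clock': 0.0, 'qpos': array([ 1.13662638e+00,  3.53649476e-01,  1.63417852e+00,  1.07271464e-05,
        1.15519735e+00, -2.38973271e-03]), 'qvel': array([ 0.00151466,  0.0009255 ,  0.00117992,  0.00032351, -0.00280349,
       -0.00170849]), 'joint_efforts': array([ 1.91808984e-03, -6.05260921e+01, -3.42072022e+01,  1.00653281e-04,
        9.42972751e-03, -3.09054576e-05]), 'eef_pos': array([261.34682378, 567.21230889, 249.54184579]), 'tcp_rot': array([-3.14015999e+00, -1.32315074e-05,  2.70980809e+00]), 'contact_force': array([-0.82898621,  0.47170727,  0.69019192]), 'wrist_torque': array([ 0.00320814, -0.08610079, -0.02018486]), 'grasp_force': 0.0, 'opening': 0.9976482238805967} 19.0
{'fx': 395.0350563985839, 'fy': 395.0350563985839, 'cx': 283.45989923382217, 'cy': 205.87215974755918, 'position': array([808.63790185, 346.00763277, 720.29659582]), 'orientation': array([-2.47228843,  0.00667533,  2.58543009])}
{'fx': 423.1106801456887, 'fy': 423.1106801456887, 'cx': 276.2284072488888, 'cy': 202.37351755653148, 'position': array([ 411.57266299,  -42.68085224, 1031.44839734]), 'orientation': array([-2.95948024, -0.01173403, -1.54455553])}
```

View pics/scene0.png

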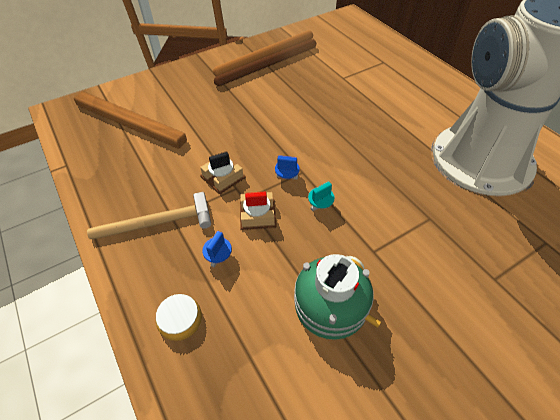

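View pics/top0.png

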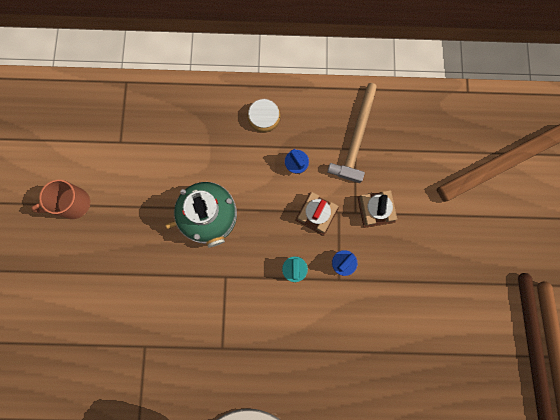

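The top view shows the red-winged cap at (319,210), the black-winged one at (381,206), blue ones at (297,161) and (345,263), a turquoise one at (295,269), and the pot mouth at (200,206). The red-winged cap on a wooden stand fits the description. In the scene view it is at (257,203) and the pot mouth at (338,277). I'll confirm with an enlarged crop and measure.

```bash
cat > h.py <<'E'
import numpy as np,cv2
from scipy.spatial.transform import Rotation as R
from rig import r,cams
def ray(f,u,v,z):
    d=R.from_euler('xyz',f["orientation"]).as_matrix()@np.array([(u-f["cx"])/f["fx"],(v-f["cy"])/f["fy"],1])
    p=np.array(f["position"]); return p+d*(z-p[2])/d[2]
def proj(f,P):
    c=R.from_euler('xyz',f["orientation"]).as_matrix().T@(np.array(P,float)-f["position"])
    return f["cx"]+f["fx"]*c[0]/c[2], f["cy"]+f["fy"]*c[1]/c[2]
def mask_plane(f,mask,z):
    v,u=np.nonzero(mask); P=np.array([ray(f,a,b,z)[:2] for a,b in zip(u,v)])
    (c,s,a)=cv2.minAreaRect(P.astype(np.float32)); 
    ev,E=np.linalg.eigh(np.cov(P.T)); m=E[:,1]
    return P.mean(0).round(1),np.round(c,1),np.round(s,1),round(a,1),"PCAyaw",np.degrees(np.arctan2(m[1],m[0])).round(1)
E
python3 - <<'E'
from h import *
out=[]
for n,(cr,cp) in {"scene":((257,203),(338,277)),"top":((319,210),(200,206))}.items():
    f=cams.grab_frame(n); im=f["image"].astype(int); h,w=im.shape[:2]
    vv,uu=np.mgrid[:h,:w]
    near=lambda c,d:(abs(uu-c[0])<d)&(abs(vv-c[1])<d)
    red=(im[...,0]>120)&(im[...,1]<50)&(im[...,2]<50)&near(cr,22)
    br=(im[...,0]>190)&(im[...,1]<50)&(im[...,2]<50)&near(cr,22)
    dark=(im.max(2)<60)&near(cp,15)
    print(n,red.sum(),br.sum(),dark.sum())
    print(" red",mask_plane(f,red,74)); 
    if br.sum()>10: print(" bright",mask_plane(f,br,74))
    print(" slot",mask_plane(f,dark,130))
    wt=(im.min(2)>150)&(im.max(2)-im.min(2)<30)
    print(" neck",mask_plane(f,(wt|dark)&near(cp,24),130))
    print(" disc",mask_plane(f,wt&near(cr,20),40))
    for c in(cr,cp):
        out.append(cv2.resize(f["image"][c[1]-30:c[1]+30,c[0]-40:c[0]+40],(400,300),interpolation=cv2.INTER_CUBIC))
a=np.vstack([np.hstack(out[:2]),np.hstack(out[2:])])
cv2.imwrite("pics/crop1.png",a[:,:,::-1])
E
```

```text
scene 247 73 316
 red (array([ 581.5, -138.3]), array([ 582.1, -138.3]), array([34.6, 43.4]), 66.1, 'PCAyaw', np.float64(158.7))
 bright (array([ 575.7, -149. ]), array([ 577.1, -149.6]), array([ 9.9, 43.4]), 66.1, 'PCAyaw', np.float64(155.6))
 slot (array([568.7, 118.2]), array([569.1, 118.2]), array([48.2, 25.6]), 21.7, 'PCAyaw', np.float64(-159.7))
 neck (array([565.4, 117.6]), array([562.9, 118.1]), array([70.9, 75.5]), 51.7, 'PCAyaw', np.float64(169.4))
 disc (array([ 583.8, -146. ]), array([ 579.5, -143. ]), array([41.2, 58.3]), 67.5, 'PCAyaw', np.float64(160.6))
top 85 64 225
 red (array([ 576.8, -148.2]), array([ 576.9, -148.6]), array([10.2, 43. ]), 64.5, 'PCAyaw', np.float64(154.3))
 bright (array([ 576., -149.]), array([ 576.5, -149.5]), array([ 8.2, 40.9]), 64.4, 'PCAyaw', np.float64(154.6))
 slot (array([563.6, 116.2]), array([569.8, 119.3]), array([65. , 27.2]), 32.0, 'PCAyaw', np.float64(-154.6))
 neck (array([564.6, 116.3]), array([566.6, 116.4]), array([79.3, 71.4]), 10.7, 'PCAyaw', np.float64(72.3))
 disc (array([ 571.3, -160. ]), array([ 576. , -155.3]), array([45.6, 58.6]), 85.0, 'PCAyaw', np.float64(171.0))
```

View pics/crop1.png

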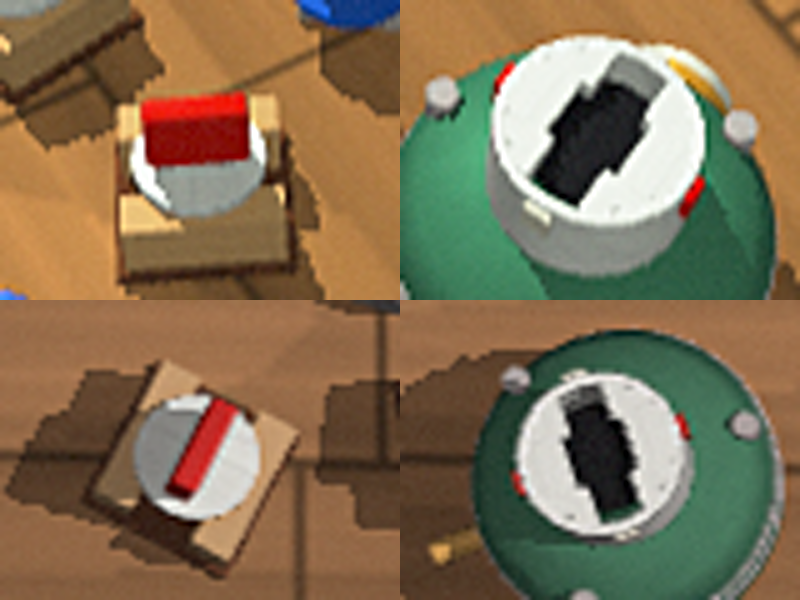

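The crop confirms the red wing on the wooden stand, with its long axis at about 155°. The slot and the white and red neck marks show clearly. Next I compute the slot yaw and centre from the points I picked.

```bash
python3 - <<'E'
from h import *
S=cams.grab_frame("scene");T=cams.grab_frame("top")
t=lambda x,y,z=130:ray(T,160+(x-400)/5-.4,176+(y-300)/5-.4,z)[:2]
s=lambda x,y,z=130:ray(S,298+(x-400)/5-.4,247+y/5-.4,z)[:2]
yaw=lambda a,b:np.degrees(np.arctan2(*(b-a)[::-1])).round(1)
print("top slot",t(582,388),t(620,515),yaw(t(582,388),t(620,515)),"red",yaw(t(518,484,125),t(684,426,125)),"white",yaw(t(575,375,125),t(627,537,125)))
print("scn slot",s(640,75),s(555,192),yaw(s(640,75),s(555,192)),"red",yaw(s(505,77,125),s(692,197,125)))
print("red mid",(t(518,484,125)+t(684,426,125))/2,(s(505,77,125)+s(692,197,125))/2,"white mid",(t(575,375,125)+t(627,537,125))/2)
# neck top ellipse fit: bright white top face
for n,f,c in(("s",S,(338,277)),("t",T,(200,206))):
    im=f["image"].astype(int);vv,uu=np.mgrid[:420,:560]
    m=((im.min(2)>205)&(np.hypot(uu-c[0],vv-c[1])<26)).astype(np.uint8)
    k=max(cv2.findContours(m,0,1)[0],key=cv2.contourArea)[:,0]
    P=np.array([ray(f,a,b,130)[:2] for a,b in k]).astype(np.float32)
    print(n,cv2.minEnclosingCircle(P),cv2.fitEllipse(cv2.convexHull(P)))
E
```

```text
top slot [593.10047213 125.68994524] [537.96945606 106.04818048] -160.4 red -68.6 white -159.3
scn slot [539.60429175 107.26743579] [590.17659074 127.62194528] 21.9 red 110.5
red mid [564.74018744 116.49951351] [564.13919903 116.21342345] white mid [564.50206201 116.67026844]
s ((559.9067993164062, 114.78267669677734), 39.10424041748047) ((561.2001342773438, 116.05852508544922), (68.80925750732422, 77.25077056884766), 86.6010513305664)
t ((564.5743408203125, 115.93341827392578), 34.771728515625) ((564.6312866210938, 116.06175994873047), (68.17112731933594, 68.92667388916016), 91.58140563964844)
```

The pot mouth is at about (564.5, 116.7) with the slot at about 20.5°. The red cap is at (576.5, -149) with its wing at 155°, and the tool yaw is already 155°. I go above the cap, keeping my height.

```bash
cat > d.py <<'E'
# usage: d.py x y z yawdeg -> remaining shift/turn in tool axes
import sys; from h import *
x,y,z,w=map(float,sys.argv[1:]); s=r.sense()
M=R.from_euler('xyz',s["tcp_rot"]); G=R.from_euler('xyz',[np.pi,0,np.radians(w)])
print("t",round(s["clock"],2),"pos",s["eef_pos"].round(1),"rpy",np.degrees(s["tcp_rot"]).round(2),"F",s["contact_force"].round(1),"op",round(s["opening"],3),"grip",round(s["grasp_force"],1),"q6",s["qpos"][5].round(2))
print("shift m",(M.inv().apply(np.array([x,y,z])-s["eef_pos"])/1000).round(4),"turn",(M.inv()*G).as_rotvec().round(4))
E
python3 -m crank '[[-0.586,-0.519,0,0,0,0,0.3],[-0.586,-0.519,0,0,0,0,0.3],[-0.586,-0.519,0,0,0,0,0.3],[-0.586,-0.519,0,0,0,0,0.3],[-0.586,-0.519,0,0,0,0,0.3]]' 40; python3 d.py 576.5 -149 150 155
```

```text
clock: 0.8
eef_pos: [362.6, 337.0, 250.4]
tcp_rot: [3.141, 0.0, 2.71]
contact_force: [1.1, 0.9, 0.1]
opening: 0.703
grasp_force: 0.0
t 0.8 pos [362.6 337.  250.4] rpy [1.7998e+02 2.0000e-02 1.5529e+02] F [1.1 0.9 0.1] op 0.703 grip 0.0 q6 -0.39
shift m [-0.3975 -0.3521  0.1004] turn [0.0004 0.0003 0.0051]
```

```bash
python3 -m crank '[[-0.397,-0.352,0,0,0,0,0.3],[-0.397,-0.352,0,0,0,0,0.3],[-0.397,-0.352,0,0,0,0,0.3],[-0.397,-0.352,0,0,0,0,0.3],[-0.397,-0.352,0,0,0,0,0.3]]'; python3 d.py 576.5 -149 150 155
```

```text
clock: 1.3
eef_pos: [463.1, 107.9, 250.6]
tcp_rot: [3.141, 0.001, 2.71]
contact_force: [0.9, 1.5, -0.8]
opening: 0.703
grasp_force: 0.0
t 1.3 pos [463.1 107.9 250.6] rpy [1.7997e+02 3.0000e-02 1.5526e+02] F [ 0.9  1.5 -0.8] op 0.703 grip 0.0 q6 -0.91
shift m [-0.2104 -0.1859  0.1006] turn [0.0005 0.0006 0.0046]
```

```bash
python3 -m crank '[[-0.19,-0.17,0,0,0,0,0.3],[-0.19,-0.17,0,0,0,0,0.3],[-0.19,-0.17,0,0,0,0,0.3],[-0.19,-0.17,0,0,0,0,0.3],[-0.19,-0.17,0,0,0,0,0.3]]'; python3 d.py 576.5 -149 120 155
```

```text
clock: 1.8
eef_pos: [562.6, -121.7, 250.4]
tcp_rot: [3.141, 0.0, 2.71]
contact_force: [1.5, 0.1, -0.1]
opening: 0.704
grasp_force: 0.0
t 1.8 pos [ 562.6 -121.7  250.4] rpy [1.7999e+02 2.0000e-02 1.5524e+02] F [ 1.5  0.1 -0.1] op 0.704 grip 0.0 q6 -1.35
shift m [-0.024  -0.019   0.1304] turn [0.0002 0.0003 0.0042]
```

```bash
python3 -m crank '[[-0.021,-0.017,0.13,0,0,0.004,0.3],[-0.021,-0.017,0.13,0,0,0.004,0.3],[-0.021,-0.017,0.13,0,0,0.004,0.3],[-0.021,-0.017,0.13,0,0,0.004,0.3],[-0.021,-0.017,0.13,0,0,0.004,0.3]]'; python3 d.py 576.5 -149 62 155
python3 - <<'E'
from h import *
o=[]
for n in("scene","top"):
    f=cams.grab_frame(n);u,v=map(int,proj(f,[576,-149,70])); o.append(cv2.resize(f["image"][v-40:v+40,u-40:u+40],(400,400),interpolation=cv2.INTER_CUBIC))
cv2.imwrite("pics/near.png",np.hstack(o)[:,:,::-1])
E
```

```text
clock: 2.3
eef_pos: [574.0, -143.7, 120.6]
tcp_rot: [-3.141, -0.001, 2.706]
contact_force: [0.1, 0.1, 0.6]
opening: 0.699
grasp_force: 0.0
t 2.3 pos [ 574.  -143.7  120.6] rpy [-1.7999e+02 -5.0000e-02  1.5502e+02] F [0.1 0.1 0.6] op 0.699 grip 0.0 q6 -1.38
shift m [-0.0045 -0.0038  0.0586] turn [-0.0001 -0.0009  0.0003]
```

View pics/near.png

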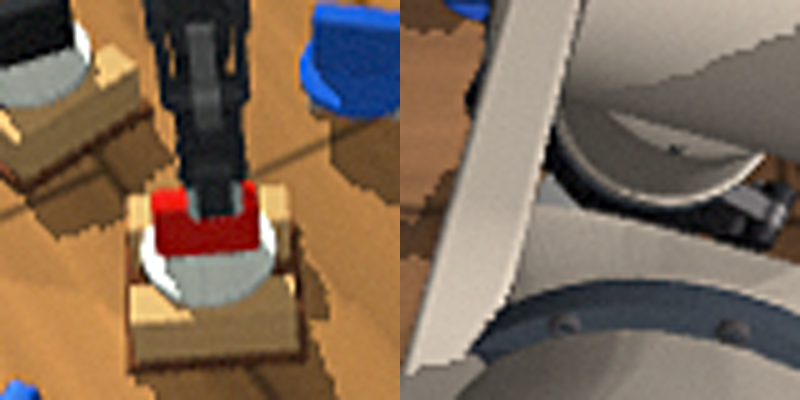

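The scene crop shows the fingers centred over the red wing (crop 205,215). Descend to just above the disc and grip.

```bash
python3 -m crank '[[-0.004,-0.004,0.03,0,0,0,0.3],[-0.004,-0.004,0.057,0,0,0,0.3],[-0.004,-0.004,0.057,0,0,0,0.3],[-0.004,-0.004,0.057,0,0,0,0.5],[-0.004,-0.004,0.057,0,0,0,0.7]]' 50; python3 d.py 576.5 -149 62 155
```

```text
clock: 2.9
eef_pos: [577.4, -149.2, 65.6]
tcp_rot: [3.141, 0.003, 2.706]
contact_force: [0.7, 0.8, 0.7]
opening: 0.372
grasp_force: 0.0
t 2.9 pos [ 577.4 -149.2   65.6] rpy [179.97   0.18 155.05] F [0.7 0.8 0.7] op 0.372 grip 0.0 q6 -1.39
shift m [ 0.0009 -0.0002  0.0036] turn [0.0006 0.0032 0.0008]
```

```bash
python3 -m crank '[[0,0,0,0,0,0,1],[0,0,0,0,0,0,1],[0,0,0,0,0,0,1],[0,0,0,0,0,0,1],[0,0,0,0,0,0,1]]' 50; python3 d.py 576.5 -149 62 155
```

```text
clock: 3.4
eef_pos: [577.2, -149.3, 65.2]
tcp_rot: [3.141, 0.003, 2.706]
contact_force: [-0.7, 0.8, 8.8]
opening: 0.151
grasp_force: 49.9
t 3.4 pos [ 577.2 -149.3   65.2] rpy [1.7996e+02 1.6000e-01 1.5503e+02] F [-0.7  0.8  8.8] op 0.151 grip 49.9 q6 -1.39
shift m [ 0.0008 -0.0001  0.0032] turn [0.0006 0.0027 0.0005]
```

Grip is on (12.8 mm opening, 50 N). Lift.

```bash
python3 -m crank '[[0,0,-0.04,0,0,0,1],[0,0,-0.08,0,0,0,1],[0,0,-0.12,0,0,0,1],[0,0,-0.16,0,0,0,1],[0,0,-0.16,0,0,0,1]]'; python3 d.py 564.5 116.7 225 200.5
```

```text
clock: 3.9
eef_pos: [579.1, -149.9, 230.0]
tcp_rot: [3.14, 0.01, 2.706]
contact_force: [0.1, -0.4, -0.8]
opening: 0.159
grasp_force: 49.1
t 3.9 pos [ 579.1 -149.9  230. ] rpy [179.89   0.59 155.03] F [ 0.1 -0.4 -0.8] op 0.159 grip 49.1 q6 -1.39
shift m [0.1258 0.2355 0.0042] turn [-0.0023  0.0105 -0.7936]
```

```bash
python3 -m crank '[[0.024,0.046,0,0,0,-0.14,1],[0.05,0.094,0,0,0,-0.28,1],[0.075,0.142,0,0,0,-0.42,1],[0.1,0.19,0,0,0,-0.56,1],[0.125,0.236,0,0,0.008,-0.7,1]]'; python3 d.py 564.5 116.7 225 200.5
```

```text
clock: 4.4
eef_pos: [562.5, 102.4, 223.2]
tcp_rot: [3.139, -0.007, -2.872]
contact_force: [1.4, 0.6, -0.6]
opening: 0.154
grasp_force: 49.2
t 4.4 pos [562.5 102.4 223.2] rpy [ 179.85   -0.43 -164.54] F [ 1.4  0.6 -0.6] op 0.154 grip 49.2 q6 -1.67
shift m [-0.0057  0.0132 -0.0018] turn [ 0.003  -0.0073 -0.088 ]
```

```bash
python3 -m crank '[[0,0,0,0,0,-0.093,1],[0,0,0,0,0,-0.093,1],[0,0,0,0,0,-0.093,1],[0,0,0,0,0,-0.093,1]]'; python3 d.py 564.5 116.7 225 200.5;python3 - <<'E'
from h import *
o=[]
for n in("scene","top"):
    f=cams.grab_frame(n);u,v=map(int,proj(f,[564,117,150])); o.append(cv2.resize(f["image"][v-50:v+50,u-50:u+50],(400,400),interpolation=cv2.INTER_CUBIC))
cv2.imwrite("pics/pot1.png",np.hstack(o)[:,:,::-1])
E
```

```text
clock: 4.8
eef_pos: [563.2, 99.6, 223.2]
tcp_rot: [3.138, -0.007, -2.788]
contact_force: [0.2, -0.4, -0.5]
opening: 0.152
grasp_force: 49.3
t 4.8 pos [563.2  99.6 223.2] rpy [ 179.81   -0.42 -159.74] F [ 0.2 -0.4 -0.5] op 0.152 grip 49.3 q6 -1.75
shift m [-0.0071  0.0156 -0.0018] turn [ 0.0033 -0.0074 -0.0041]
```

```bash
python3 -m crank '[[-0.007,0.0155,0.015,0.003,-0.007,-0.004,1],[-0.007,0.0155,0.015,0.003,-0.007,-0.004,1],[-0.007,0.0155,0.015,0.003,-0.007,-0.004,1],[-0.007,0.0155,0.015,0.003,-0.007,-0.004,1]]'; python3 d.py 564.5 116.7 190 200.5;python3 - <<'E'
from h import *
o=[]
for n in("scene","top"):
    f=cams.grab_frame(n);u,v=map(int,proj(f,[564,117,150])); o.append(cv2.resize(f["image"][v-50:v+50,u-50:u+50],(400,400),interpolation=cv2.INTER_CUBIC))
cv2.imwrite("pics/pot2.png",np.hstack(o)[:,:,::-1])
E
```

```text
clock: 5.3
eef_pos: [564.6, 117.0, 208.7]
tcp_rot: [3.141, 0.0, -2.781]
contact_force: [0.9, 0.3, -2.0]
opening: 0.157
grasp_force: 49.3
t 5.3 pos [564.6 117.  208.7] rpy [ 1.7999e+02  1.0000e-02 -1.5935e+02] F [ 0.9  0.3 -2. ] op 0.157 grip 49.3 q6 -1.73
shift m [ 0.0002 -0.0002  0.0187] turn [0.0001 0.0002 0.0026]
```

View pics/pot2.png

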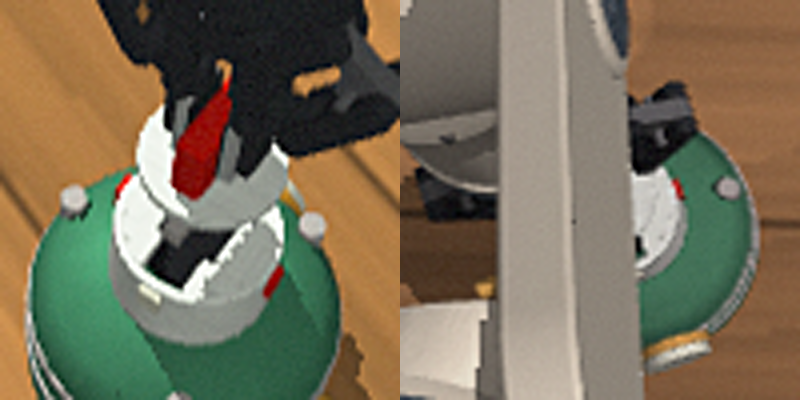

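The cap hangs upright above the mouth, with the lug in line with the slot (scene crop 175,235). Lower it while watching the force. The foot is at about TCP − 56, so I aim for TCP z 164.

```bash
python3 -m crank '[[0,0,0.01,0,0,0.002,1],[0,0,0.02,0,0,0.002,1],[0,0,0.026,0,0,0.002,1],[0,0,0.028,0,0,0.002,1],[0,0,0.028,0,0,0.002,1]]' 70; python3 d.py 564.5 116.7 164 200.5
```

```text
clock: 5.9
eef_pos: [564.0, 117.5, 179.6]
tcp_rot: [3.141, -0.001, -2.782]
contact_force: [-0.4, -0.4, -0.6]
opening: 0.149
grasp_force: 72.8
t 5.9 pos [564.  117.5 179.6] rpy [ 1.7997e+02 -7.0000e-02 -1.5942e+02] F [-0.4 -0.4 -0.6] op 0.149 grip 72.8 q6 -1.73
shift m [-0.0002 -0.001   0.0156] turn [ 0.0005 -0.0012  0.0014]
```

```bash
python3 -m crank '[[0,-0.001,0.005,0,0,0.001,1],[0,-0.001,0.01,0,0,0.001,1],[0,-0.001,0.0155,0,0,0.001,1],[0,-0.001,0.0155,0,0,0.001,1]]' 70; python3 d.py 564.5 116.7 164 200.5
```

```text
clock: 6.3
eef_pos: [565.3, 116.9, 165.0]
tcp_rot: [3.141, 0.001, -2.783]
contact_force: [-1.3, 0.6, 7.8]
opening: 0.152
grasp_force: 74.4
t 6.3 pos [565.3 116.9 165. ] rpy [ 1.7998e+02  8.0000e-02 -1.5948e+02] F [-1.3  0.6  7.8] op 0.152 grip 74.4 q6 -1.73
shift m [0.0008 0.0001 0.001 ] turn [0.0003 0.0014 0.0004]
```

```bash
python3 -m crank '[[0.0005,0,0.0015,0,0.001,0,1],[0.0005,0,0.0025,0,0.001,0,1],[0.0005,0,0.0025,0,0.001,0,1]]' 80; python3 d.py 564.5 116.7 164 200.5;python3 - <<'E'
from h import *
f=cams.grab_frame("scene");u,v=map(int,proj(f,[564,117,150]));cv2.imwrite("pics/pot3.png",cv2.resize(f["image"][v-40:v+40,u-40:u+40],(560,560),interpolation=cv2.INTER_CUBIC)[:,:,::-1])
E
```

```text
clock: 6.6
eef_pos: [565.2, 116.9, 163.3]
tcp_rot: [3.141, 0.002, -2.783]
contact_force: [-1.0, 0.9, 9.7]
opening: 0.152
grasp_force: 78.2
t 6.6 pos [565.2 116.9 163.3] rpy [ 1.7999e+02  9.0000e-02 -1.5948e+02] F [-1.   0.9  9.7] op 0.152 grip 78.2 q6 -1.73
shift m [ 0.0008  0.0001 -0.0007] turn [0.0002 0.0015 0.0004]
```

View pics/pot3.png

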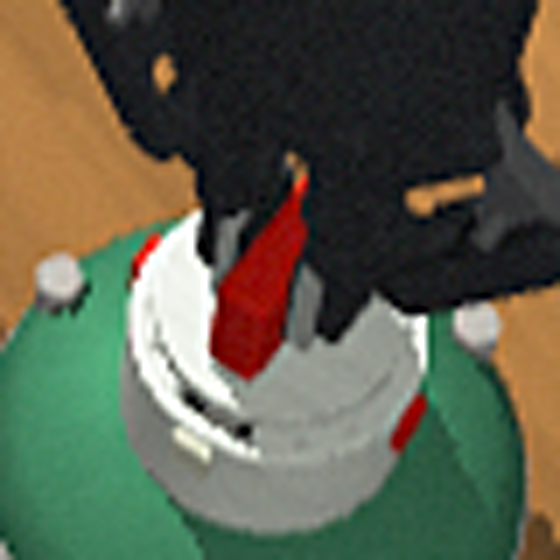

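The cap is inserted, its disc a few mm above the neck (crop 270,380) and the spring force at 9.7 N. Now turn (+z of tool, unwinding joint 6).

```bash
python3 -m crank '[[0,0,0.0005,0,0,0.1,1],[0,0,0.0005,0,0,0.2,1],[0,0,0.0005,0,0,0.3,1],[0,0,0.0005,0,0,0.4,1],[0,0,0.0005,0,0,0.4,1]]'; python3 d.py 565 116.7 163.3 110.5; python3 -c "
from rig import r;print(r.sense()['wrist_torque'])"
```

```text
clock: 7.15
eef_pos: [565.6, 116.7, 163.1]
tcp_rot: [3.141, 0.002, 3.096]
contact_force: [0.9, 1.0, 9.6]
opening: 0.15
grasp_force: 78.4
t 7.15 pos [565.6 116.7 163.1] rpy [1.7997e+02 1.2000e-01 1.7741e+02] F [0.9 1.  9.6] op 0.15 grip 78.4 q6 -1.32
shift m [ 0.0006  0.     -0.0002] turn [0.0017 0.0016 1.1678]
[-0.09898354  0.01995341 -0.07199408]
```

Turning freely; continue.

```bash
python3 -m crank '[[0.0002,0,0,0,0,0.12,1],[0.0003,0,0,0,0,0.24,1],[0.0005,0,0,0,0,0.36,1],[0.0005,0,0,0,0,0.48,1],[0.0005,0,0,0,0,0.6,1]]'; python3 d.py 565 116.7 163.3 110.5
```

```text
clock: 7.65
eef_pos: [565.1, 116.6, 163.0]
tcp_rot: [3.14, 0.002, 2.495]
contact_force: [-0.1, -0.1, 10.0]
opening: 0.152
grasp_force: 78.3
t 7.65 pos [565.1 116.6 163. ] rpy [1.7991e+02 9.0000e-02 1.4296e+02] F [-0.1 -0.1 10. ] op 0.152 grip 78.3 q6 -0.72
shift m [ 0.0001  0.     -0.0003] turn [0.0019 0.001  0.5665]
```

```bash
python3 -m crank '[[0,0,0,0,0,0.12,1],[0,0,0,0,0,0.24,1],[0,0,0,0,0,0.36,1],[0,0,0,0,0,0.48,1],[0,0,0,0,0,0.56,1]]'; python3 d.py 565 116.7 163.3 110.5
```

```text
clock: 8.15
eef_pos: [565.1, 116.7, 163.1]
tcp_rot: [3.139, 0.0, 1.935]
contact_force: [-0.5, 0.6, 10.2]
opening: 0.146
grasp_force: 78.3
t 8.15 pos [565.1 116.7 163.1] rpy [1.7988e+02 3.0000e-02 1.1089e+02] F [-0.5  0.6 10.2] op 0.146 grip 78.3 q6 -0.16
shift m [ 0.0001 -0.     -0.0002] turn [0.0021 0.0004 0.0068]
```

Rotation is done. Ease up about 8 mm with the grip kept, so the spring seats the lugs in the pockets.

```bash
python3 -m crank '[[0,0,-0.002,0,0,0.005,1],[0,0,-0.004,0,0,0.005,1],[0,0,-0.006,0,0,0.005,1],[0,0,-0.008,0,0,0.005,1],[0,0,-0.008,0,0,0.005,1]]'; python3 d.py 565 116.7 172 110.5;python3 - <<'E'
from h import *
f=cams.grab_frame("scene");u,v=map(int,proj(f,[564,117,150]));cv2.imwrite("pics/pot4.png",cv2.resize(f["image"][v-40:v+40,u-40:u+40],(560,560),interpolation=cv2.INTER_CUBIC)[:,:,::-1])
E
```

```text
clock: 8.65
eef_pos: [565.0, 116.7, 170.8]
tcp_rot: [3.14, 0.0, 1.935]
contact_force: [0.3, 0.1, 5.7]
opening: 0.148
grasp_force: 77.8
t 8.65 pos [565.  116.7 170.8] rpy [1.7988e+02 2.0000e-02 1.1086e+02] F [0.3 0.1 5.7] op 0.148 grip 77.8 q6 -0.16
shift m [ 0.      0.     -0.0012] turn [0.002  0.0003 0.0062]
```

View pics/pot4.png

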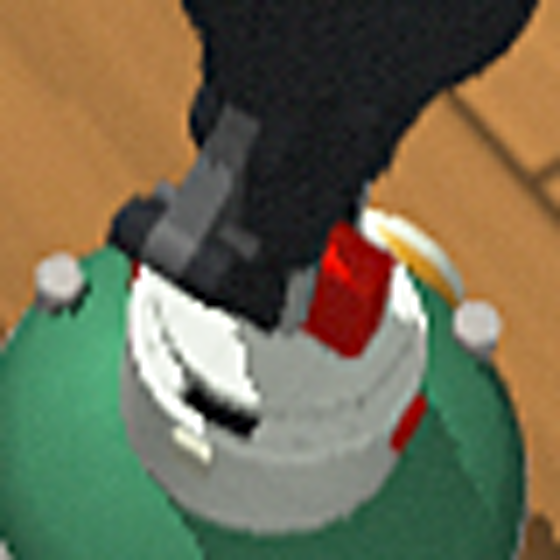

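The wing now points at the red mark (crop 408,422) and the spring still pushes at 5.7 N. Up slightly more, then release.

```bash
python3 -m crank '[[0,0,-0.0015,0,0,0,1],[0,0,-0.0015,0,0,0,1],[0,0,-0.0015,0,0,0,0.6],[0,0,-0.0015,0,0,0,0.3],[0,0,-0.0015,0,0,0,0.3]]' 20; python3 d.py 565 116.7 172 110.5
```

```text
clock: 9.2
eef_pos: [562.8, 116.4, 170.6]
tcp_rot: [-3.138, -0.001, 1.935]
contact_force: [-0.7, -0.3, -0.2]
opening: 0.653
grasp_force: 0.0
t 9.2 pos [562.8 116.4 170.6] rpy [-1.7982e+02 -4.0000e-02  1.1086e+02] F [-0.7 -0.3 -0.2] op 0.653 grip 0.0 q6 -0.16
shift m [-0.0005  0.0022 -0.0015] turn [-0.0032 -0.0007  0.0062]
```

```bash
python3 -m crank '[[0,0,0,0,0,0,0.3],[0,0,-0.03,0,0,0,0.3],[0,0,-0.07,0,0,0,0.3],[0,0,-0.11,0,0,0,0.3],[0,0,-0.15,0,0,0,0.3]]'; python3 d.py 362 337 320 110.5
```

```text
clock: 9.7
eef_pos: [563.4, 116.4, 322.6]
tcp_rot: [-3.14, -0.001, 1.935]
contact_force: [-0.0, -0.1, -0.2]
opening: 0.699
grasp_force: 0.0
t 9.7 pos [563.4 116.4 322.6] rpy [-1.7989e+02 -3.0000e-02  1.1086e+02] F [-0.  -0.1 -0.2] op 0.699 grip 0.0 q6 -0.16
shift m [ 0.2778 -0.1096  0.0029] turn [-0.002  -0.0005  0.0062]
```

Move aside to clear both views and check.

```bash
python3 -m crank '[[0.25,-0.1,0,0,0,0,0.3],[0.25,-0.1,0,0,0,0,0.3],[0.25,-0.1,0,0,0,0,0.3],[0.25,-0.1,0,0,0,0,0.3],[0.25,-0.1,0,0,0,0,0.3]]' >/dev/null; python3 -m crank '[[0.05,0,0,0,0,0,0.3],[0.05,0,0,0,0,0,0.3],[0.05,0,0,0,0,0,0.3],[0.05,0,0,0,0,0,0.3],[0.05,0,0,0,0,0,0.3]]' ;python3 - <<'E'
from h import *
o=[]
for n in("scene","top"):
    f=cams.grab_frame(n);im=f["image"];u,v=map(int,proj(f,[564,117,150]))
    vv,uu=np.mgrid[:420,:560];k=im.astype(int)
    red=(k[...,0]>150)&(k[...,1]<70)&(k[...,2]<70)&(np.hypot(uu-u,vv-v)<40)
    red=(cv2.connectedComponents(red.astype(np.uint8))[1]); 
    L=max(range(1,red.max()+1),key=lambda i:(red==i).sum())
    print(n,mask_plane(f,red==L,182))
    o.append(cv2.resize(im[v-40:v+40,u-40:u+40],(400,400),interpolation=cv2.INTER_CUBIC))
cv2.imwrite("pics/end.png",np.hstack(o)[:,:,::-1])
E
```

```text
clock: 10.7
eef_pos: [377.2, 346.1, 321.4]
tcp_rot: [-3.14, -0.0, 1.933]
contact_force: [0.6, -0.1, -0.3]
opening: 0.7
grasp_force: 0.0
scene (array([565.2, 116.8]), array([564.8, 116.8]), array([13.2, 44.1]), 20.9, 'PCAyaw', np.float64(109.6))
top (array([564.7, 115.8]), array([564.7, 115.7]), array([11.9, 43.4]), 20.6, 'PCAyaw', np.float64(110.3))
```

View pics/end.png

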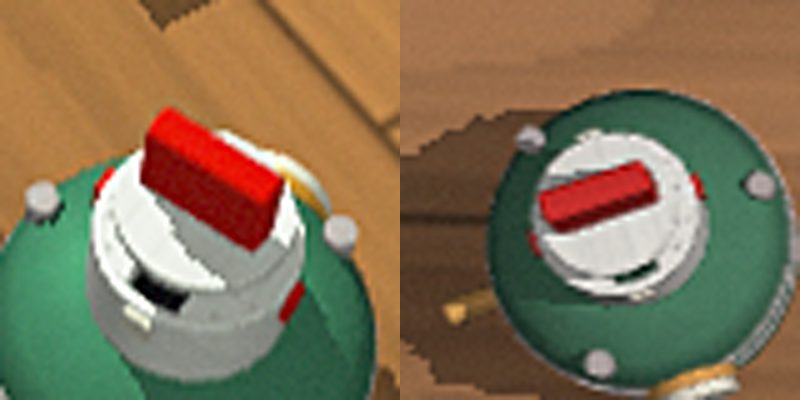

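The cap sits centred and upright, with its wing along the red marks (crop 210,180 and 600,195). Both cameras agree with its top being at 182 mm, the locked height.

```bash
python3 -c "
from rig import sign_off;print(sign_off())"
```

```text
the job is handed in; nothing more can be done
None
```

The red cap is locked in the green pot's mouth and released, the black cap was left on its stand, and the job was handed in at about 11 s; sign-off returned no verdict, but both cameras show the cap centred, aligned with the red marks and at the locked height.

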